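Place a tea set in the sagger for firing

TASK

Make up one tea set in the round sagger for the kiln: stand the teapot in the large setter, the jug with the pouring lip in the middle-sized one and the low round tea cup in the small one, each upright and flat down inside the setter's raised edge, with the small lid seated on the teapot. The ware is fragile, so set each piece down without dropping it or tipping it over, and leave the mug, the tall beaker and the wide lid, which belong to another order, standing where they are on the ware board.

Things in the scene. Friction and masses are not known exactly. Their poses are not given: they have to be found in the camera images.
- teapot: Small white clay teapot, mouth open, 0.13-0.22 kg. Body 64 mm wide (wall upright 16-36 mm above its underside: grip there, along its y), foot 54 mm, 54 mm tall; mouth 36 mm across inside, 44 mm outside, over 15 mm deep. Spout along +x to 56 mm, loop handle along -x to 55 mm from the axis. Origin: centre of underside, z up. Starts on the ware board (top 15 mm above the table).
- lid_small: The teapot's lid, the smaller of two: white clay, 24 mm tall, 0.02-0.04 kg. From below: plug 29 mm wide, 6 mm tall; flange 44 mm wide, 6-10 mm up; round knob 16 mm wide, 10-24 mm up, to grip. Seated, the plug hangs in the mouth, the flange lies on the rim, its origin 48 mm above the teapot's. Origin: centre of underside, z up. Starts on the ware board (top 15 mm above the table).
- jug: White clay jug with pouring lip and handle, open on top, 0.10-0.17 kg. Body 56 mm wide (wall upright from 30 mm up: grip there, along its y), foot 42 mm, 72 mm tall (lip 75). Pointed lip along +x to 46 mm, loop handle along -x to 50 mm from the axis. Origin: centre of underside, z up. Starts on the ware board (top 15 mm above the table).
- tea_cup: White clay tea cup, low, round-bottomed, no handle, 0.05-0.09 kg: 61 mm wide (wall upright from 25 mm up to the rim: grip there), foot 26 mm, 42 mm tall. Origin: centre of underside, z up. Starts on the ware board (top 15 mm above the table).
- setter_large: Fixed grey refractory setter (shallow round dish) on the floor of the round buff sagger. The largest of three: outside diameter 100 mm, 10 mm tall, recess 80 mm across and 5 mm deep, its floor 5 mm above the origin (centre of underside, z up). For the teapot. Sagger: 310 mm across, floor 12 mm, rim 24 mm above the table; setters 78 mm from its centre, 120 degrees apart.
- setter_medium: Fixed grey refractory setter (shallow round dish) on the floor of the round buff sagger. The middle one of three: outside diameter 80 mm, 10 mm tall, recess 62 mm across and 5 mm deep, its floor 5 mm above the origin (centre of underside, z up). For the jug.
- setter_small: Fixed grey refractory setter (shallow round dish) on the floor of the round buff sagger. The smallest of three: outside diameter 60 mm, 10 mm tall, recess 44 mm across and 5 mm deep, its floor 5 mm above the origin (centre of underside, z up). For the tea cup.
- mug: Look-alike, stays where it is: white clay mug, straight cylinder 58 mm wide, 54 mm tall, loop handle along -x to 51 mm from the axis, no pouring lip. Origin: centre of underside, z up. Starts on the ware board (top 15 mm above the table).
- beaker: Look-alike, stays where it is: narrow straight white clay beaker, no handle, 47 mm wide, 70 mm tall. Origin: centre of underside, z up. Starts on the ware board (top 15 mm above the table).
- lid_wide: Look-alike, stays where it is: the wider of two loose lids, white clay, 64 mm wide, 24 mm tall, plug 46 mm wide (too wide for the teapot), knob 16 mm. Origin: centre of underside, z up. Starts on the ware board (top 15 mm above the table).
Mind the look-alikes: they are no part of the job. Leave any orange look-alike of the mug alone.

How it is judged (in metres and radians):
At the end, for the whole second after the job is handed in: Teapot, jug, cup upright (0.08 rad) in the large, middle, small setter: centres within 13 mm, underside within 2.5 mm of the recess floor; small lid flat on the teapot, centred within 6 mm; all at rest. Mug, beaker and wide lid upright within 30 mm of their start (horizontal distance between teapot and setter_large below 0.013 m and z of teapot in the frame of setter_large below 0.0075 m and angle between each of teapot, jug, tea_cup's own z axis and vertical below 0.08 rad and linear speed of each of teapot, jug, tea_cup, lid_small below 0.02 m/s and horizontal distance between jug and setter_medium below 0.013 m and z of jug in the frame of setter_medium below 0.0075 m and horizontal distance between tea_cup and setter_small below 0.013 m and z of tea_cup in the frame of setter_small below 0.0075 m and horizontal distance between lid_small and teapot below 0.006 m and z of lid_small in the frame of teapot between 0.045 and 0.0505 m and angle between the z axis of lid_small and the z axis of teapot, either way round below 0.1 rad and distance of each of mug, beaker, lid_wide from where it was at the start of the episode below 0.03 m and angle between each of mug, beaker, lid_wide's own z axis and vertical below 0.15 rad); the robot touches nothing.
It fails at once if the mug, beaker or wide lid is shifted more than 30 mm or tipped over (distance of any of mug, beaker, lid_wide from where it was at the start of the episode above 0.03 m or angle between any of mug, beaker, lid_wide's own z axis and vertical above 0.5 rad).
It fails at once if a piece of the set is dropped (in free fall faster than 0.6 m/s, some 2 cm of fall) ((linear speed of teapot above 0.6 m/s and contact force between teapot and anything else below 0.02 N) or (linear speed of lid_small above 0.6 m/s and contact force between lid_small and anything else below 0.02 N) or (linear speed of jug above 0.6 m/s and contact force between jug and anything else below 0.02 N) or (linear speed of tea_cup above 0.6 m/s and contact force between tea_cup and anything else below 0.02 N)).
It fails at once if a piece of the set is tipped over (more than 40 degrees) (angle between any of teapot, lid_small, jug, tea_cup's own z axis and vertical above 0.7 rad).
It also fails if it takes over 128 s, if anything falls off the work surface, if the arm or the gripper's body presses on something with over 40 N, if the wrist force passes 120 N, or if a joint passes its speed limit or range.

ROBOT

A 7-joint arm with a two-finger parallel gripper is mounted at the origin on the work surface. World frame = base frame: x ahead of the robot, y to its left, z up, the work surface at z = 0. Lengths are in m, angles in degrees, forces in N, time in s.
With the tool pointing down it reaches from about 0.35 to 0.775 m from the base axis. Payload 3.1 kg.
Tool frame: the origin (TCP) lies on the centre line of the jaws, within the pads' length; the fingertips stand 17 mm ahead of it and the grasp point (between the pads) lies 2 mm behind it (robot.tip_reach is the distance from the TCP to the fingertips, in m); z points along the fingers, y is the direction in which the jaws open and shut (so a half turn about z gives the same grasp; the last joint's range is limited). The gripper opens to 85 mm and grips with 20 to 120 N. Pads are 22 mm wide; open, the fingers measure 114 mm over their backs; the gripper's body (76 mm by 85 mm) begins 54 mm behind the grasp point. The pads swing forward as they close: fully open they stand 13 mm farther back than shut.
Start: joints at [71.408, 17.813, 0.802, 86.603, -0.252, 75.585, -1.558], TCP at [0.154, -0.528, 0.248] pointing down, gripper open.
Joint ranges: [-154.91, 154.91], [-16.99, 109.72], [-72.82, 74.43], [7.12, 147.25], [-82.49, 262.49], [11.32, 116.49], [-174.64, 174.64]. Speed limits (degrees/s): [159.86, 159.86, 180, 180, 180, 180, 180].

INTERFACE

Orientations are given as [roll, pitch, yaw] about the fixed x, y, z axes, in that order (R = Rz(yaw) Ry(pitch) Rx(roll)).
In Python, from station import robot, fingers, vision, workorder, recognise gives the robot as it stands. Calls block until the motion is done:
- robot.move_to(position, orientation): joint-space move of the TCP to a pose.
- robot.line_to(position, orientation=None, velocity=0.15, f_stop=None): straight line of the TCP; orientation=None keeps the orientation; velocity is the mean speed in m/s. With f_stop (N) it stops when the force on the tool has changed by that much, and returns True; else False.
- robot.move_j(angles): joint-space move.
- fingers.gripper_to(opening, force=None): opening from 0.0 (shut) to 1.0 (fully open); force is the grip in N (None keeps the last); returns when the fingers have stopped.
- robot.pause(seconds).
- robot.inverse_kinematics(position, orientation): joint angles nearest the present ones, or None.
- vision.grab_frame(name): name is "side" or "top" or "wrist"; returns the picture (400x640x3 uint8, red, green, blue); there is no depth.
- vision.calibration(name): a dict with "mtx" (3x3 intrinsics, pixels), "extrinsics" (4x4, takes a point from world to camera coordinates); the wrist camera has in their place "T_tool_cam" (4x4, takes a point from camera to tool coordinates, whose origin is the TCP and whose axes are the flange's). Camera axes: x right, y up, looking along -z (the intrinsics and any distortion apply to the point x, -y, -z); pixel columns grow to the right and rows downward; lengths in m; the calibration is good to about 2 mm. The wrist camera is an equidistant fisheye: a pixel r from the principal point sees the ray r / f radians off the axis. A picture is of the moment at which its call begins: read the wrist's pose just before it. calibration takes no time and is no camera call.
A pose or a line that the arm cannot do raises robot.PlanningError and nothing moves.
- workorder.close_job(): hands the job in, once; it reports no verdict.
Trained networks look in the newest picture that a camera, given by its name, has taken for a name from the list of things; names that differ only in an ending like _2 or _b are one class to them, and where a whole thing is asked for, a point or a joint stands for the part that bears it (a point fixed in the world has none). Each returns a list of dicts, best first, with "p" (0 to 1); they miss things now and then, are a little off and sometimes report something else, mostly with a low value. They report only what shows in the picture. A call takes as long as a camera call. They do not tell look-alikes from the thing itself.
- recognise(label, camera): "rect" ([centre column, centre row, width, height] in pixels, round what is visible of it).
Readings, each from a call of its own:
- robot.current_time_s(): time.
- robot.current_joint_positions(): joint angles.
- robot.current_dq(): joint speeds.
- robot.current_joint_torque(): joint torques, N m.
- robot.current_tool_pos(): TCP position.
- robot.current_eef_rot(): TCP orientation.
- robot.current_contact_force(): force on the tool from outside, world axes, zero at the start.
- robot.current_torque(): the same for the moment, N m.
- robot.current_finger_gap(): opening from 0.0 (shut) to 1.0 (fully open).
Only numpy, scipy, OpenCV 4.12 (cv2) and the standard library are available. Lean on these libraries where they do the work, as an engineer would, in place of code of your own. Each camera call takes 0.05 s, during which the arm holds its last target. There are 200 camera calls.

## Working session

There is one attempt and no reset: what is moved stays moved. The work goes in short steps, each a Python script; the robot and the scene stay as the last script left them, time stands still between calls to the robot, and variables do not carry over. Pictures are saved under pics/ and viewed, about 12 in all and at most 16, crops included, and the job is handed in when it is done.

```bash
ls; mkdir -p pics; python3 - <<'E'
from station import robot, fingers, vision, workorder, recognise
import cv2
for n in ("top","side"):
    f=vision.grab_frame(n); cv2.imwrite(f"pics/{n}0.png",f[:,:,::-1])
    c=vision.calibration(n); print(n,{k:(v.tolist() if hasattr(v,'tolist') else v) for k,v in c.items()})
    for l in ["teapot","lid_small","jug","tea_cup","setter_large","setter_medium","setter_small","mug","beaker","lid_wide"]:
        print(l,[( [round(float(x)) for x in d["rect"]],round(float(d["p"]),2)) for d in recognise(l,n)])
print({k:(v.tolist() if hasattr(v,'tolist') else v) for k,v in vision.calibration("wrist").items()})
print(robot.current_time_s(),robot.current_eef_rot(),robot.current_tool_pos())
E
```

```text
pics
top {'mtx': [[454.86473262341417, 0.0, 321.98274462357415], [0.0, 454.86473262341417, 203.65855043767908], [0.0, 0.0, 1.0]], 'extrinsics': [[0.016446271952658683, -0.9998617758318866, 0.0024391328716814637, 0.06826269081469732], [0.9762869911241434, 0.016585046093654347, 0.2158440344504295, -0.5096976025711742], [-0.21585465271943075, -0.0011685359976848731, 0.9764248068453588, -1.309657843145357], [0.0, 0.0, 0.0, 1.0]]}
teapot [([320, 196, 20, 35], 0.68)]
lid_small [([236, 193, 11, 14], 0.52)]
jug [([258, 158, 26, 22], 0.77), ([296, 230, 18, 24], 0.2)]
tea_cup [([303, 161, 21, 18], 0.68)]
setter_large [([418, 179, 33, 27], 0.94)]
setter_medium [([422, 220, 27, 27], 0.78)]
setter_small [([384, 203, 17, 17], 0.87)]
mug [([195, 270, 23, 20], 0.67), ([252, 228, 24, 25], 0.65)]
beaker [([278, 196, 21, 22], 0.65)]
lid_wide [([298, 232, 20, 20], 0.88)]
side {'mtx': [[421.7484090338989, 0.0, 322.20064022742906], [0.0, 421.7484090338989, 197.2868700805583], [0.0, 0.0, 1.0]], 'extrinsics': [[-0.9353617132239271, -0.353457358498702, 0.012898106757208174, 0.47856910087461263], [0.217245786
[... 429 characters left out ...]
, 165, 23, 16], 0.5)]
mug [([305, 196, 39, 30], 0.67), ([310, 251, 31, 38], 0.62), ([341, 335, 48, 43], 0.55)]
beaker [([281, 219, 21, 38], 0.58)]
lid_wide [([333, 224, 28, 19], 0.62)]
{'mtx': [[309.70691628693146, 0.0, 323.4836934000532], [0.0, 309.70691628693146, 199.71698828362287], [0.0, 0.0, 1.0]], 'T_tool_cam': [[-0.0009625836773876227, 0.9642074514891855, 0.26514724951504165, 0.06830979767042955], [0.9999994681901746, 0.0008299716891664276, 0.0006121816407810248, 0.0007039921780421787], [0.00037020538914813995, 0.26514769778318453, -0.9642077376313908, -0.12479082896044813], [0.0, 0.0, 0.0, 1.0]]}
1.1 [1.79999081e+02 3.18608192e-03 1.62064358e+01] [ 0.15349057 -0.52815286  0.24829765]
```

```bash
python3 - <<'E'
import cv2,numpy as np
t=cv2.imread("pics/top0.png")[130:290,175:455]; s=cv2.imread("pics/side0.png")[120:370,200:400]
cv2.imwrite("pics/a.png",cv2.resize(t,(784,448),interpolation=cv2.INTER_CUBIC)); cv2.imwrite("pics/b.png",cv2.resize(s,(480,600),interpolation=cv2.INTER_CUBIC))
E
```

```text
(no output)
```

View pics/a.png

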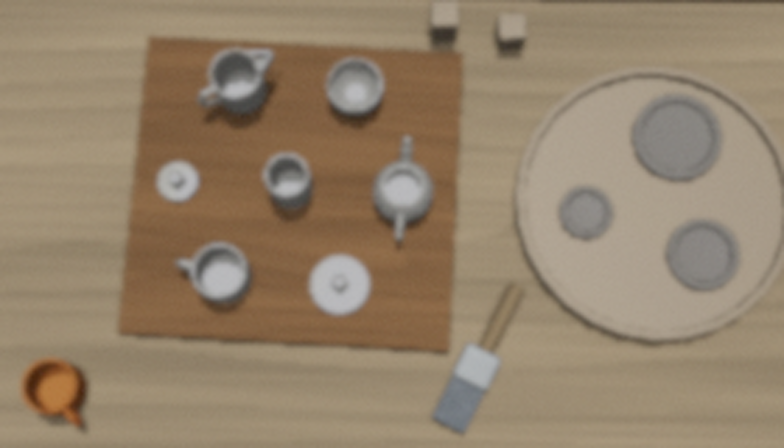

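View pics/b.png

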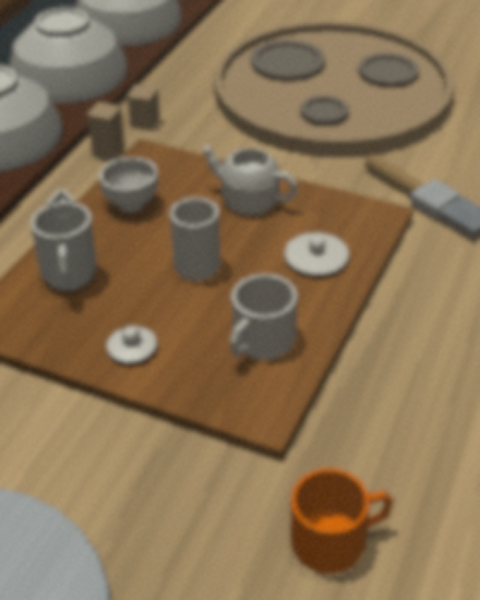

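```bash
cat > h.py <<'E'
from station import robot, fingers, vision, workorder, recognise
import numpy as np, cv2
from scipy.spatial.transform import Rotation as Ro
def ray(n,u,v):
    """fixed cam ray: origin, dir in world"""
    c=vision.calibration(n); K=np.array(c["mtx"]);E=np.array(c["extrinsics"])
    d=np.array([(u-K[0,2])/K[0,0],-(v-K[1,2])/K[1,1],-1.])
    return -E[:3,:3].T@E[:3,3],E[:3,:3].T@d
def atz(od,z): o,d=od; return o+d*(z-o[2])/d[2]
def wpose():
    T=np.eye(4);T[:3,:3]=Ro.from_euler("xyz",robot.current_eef_rot(),degrees=True).as_matrix();T[:3,3]=robot.current_tool_pos()
    return T@np.array(vision.calibration("wrist")["T_tool_cam"])
def wray(T,u,v):
    K=np.array(vision.calibration("wrist")["mtx"]);a=np.array([u-K[0,2],v-K[1,2]])/K[0,0];r=np.hypot(*a)+1e-12
    return T[:3,3],T[:3,:3]@np.array([np.sin(r)*a[0]/r,-np.sin(r)*a[1]/r,-np.cos(r)])
def wproj(T,p):
    K=np.array(vision.calibration("wrist")["mtx"]);q=T[:3,:3].T@(np.asarray(p,float)-T[:3,3]);q=np.array([q[0],-q[1],-q[2]])
    s=np.hypot(q[0],q[1])+1e-12;r=np.arctan2(s,q[2])
    return K[:2,2]+K[0,0]*r*q[:2]/s
E
python3 - <<'E'
from h import *
o=lambda x,y:(175+x/2.8,130+y/2.8)
for n,x,y,z in [("jug",237,74,.087),("cup",354,82,.057),("lid",178,181,.03),("pot",403,183,.062),("wide",340,283,.03),("beak",288,172,.085),("mug",221,268,.069),("SL",676,138,.022),("SM",702,255,.022),("SS",586,212,.022),("sag",650,204,.024),("knife",480,365,.01),("bl",148,38,.015),("br",462,52,.015),("bll",120,332,.015),("oran",50,385,.05),("blk",444,16,.03)]:
    print(n,atz(ray("top",*o(x,y)),z).round(3))
for p in [(0.45,0.05),(0.5,-0.2)]:
  for yaw in (0,90,180,-90):
    print(p,yaw,robot.inverse_kinematics([*p,0.35],[180,0,yaw]))
E
```

```text
jug [0.643 0.266 0.087]
cup [0.646 0.142 0.057]
lid [0.538 0.333 0.03 ]
pot [0.532 0.086 0.062]
wide [0.428 0.153 0.03 ]
beak [0.537 0.208 0.085]
mug [0.436 0.276 0.069]
SL [ 0.599 -0.216  0.022]
SM [ 0.467 -0.241  0.022]
SS [ 0.513 -0.115  0.022]
sag [ 0.522 -0.185  0.024]
knife [0.344 0.    0.01 ]
bl [0.708 0.38  0.015]
br [0.698 0.023 0.015]
bll [0.373 0.389 0.015]
oran [0.312 0.451 0.05 ]
blk [0.735 0.044 0.03 ]
(0.45, 0.05) 0 [  38.17722599    8.55331522  -53.06024489   87.5361167     6.83469125
   87.31822737 -104.89604324]
(0.45, 0.05) 90 [ 38.91582694   8.72529851 -54.00989743  87.51832758   7.05791894
  87.34844174 -15.10455786]
(0.45, 0.05) 180 [ 38.82440182   8.703568   -53.89185951  87.52051663   7.02980786
  87.34459256  74.92172555]
(0.45, 0.05) -90 [ 45.0017354   10.54096234 -62.27751506  87.38119991   9.32703483
  87.70225621 162.75043427]
(0.5, -0.2) 0 [ 33.75084956  15.7611022  -18.47007548  75.98614307   4.93734178
  89.03078529 -74.15321778]
(0.5, -0.2) 90 [ 41.45656113  16.96335927 -29.26506677  75.67696185   8.20030614
  89.42786856  13.18318606]
(0.5, -0.2) 180 [ 46.15389238  18.01619668 -36.16261135  75.49538265  10.51565763
  89.79579171 101.31469028]
(0.5, -0.2) -90 [  26.58523504   15.07465844   -8.77605798   76.28177007    2.27462576
   88.81309814 -161.94042597]
```

Top picture: the board holds the jug with its lip (259,157), low cup (302,160), small lid (238,195), beaker (278,195), teapot (319,197), mug (253,226) and wide lid (297,231). The orange mug is at (193,268). The side picture agrees.

What could be mistaken for what:
- **Teapot:** only (319,197) has a spout.
- **Jug:** (259,157) has the lip. The mug at (253,226) and the orange mug at (193,268) have none.
- **Cup:** (302,160) is low. The beaker at (278,195) is tall and narrow.
- **Lid:** (238,195) is smaller than (297,231).

Next: a close wrist view of both areas.

```bash
python3 - <<'E'
from h import *
for n,p in [("sag",[.52,-.185,.28]),("board",[.53,.2,.30])]:
    robot.move_to(p,[180,0,0]); robot.pause(.3)
    T=wpose(); f=vision.grab_frame("wrist"); np.save(f"{n}.npy",T); cv2.imwrite(f"pics/w_{n}.png",f[:,:,::-1])
    for l in (["setter_large","setter_medium","setter_small"] if n=="sag" else ["teapot","lid_small","jug","tea_cup","mug","beaker","lid_wide"]):
        print(l,[(np.round(d["rect"]).tolist(),round(d["p"],2)) for d in recognise(l,"wrist")])
print(robot.current_time_s())
E
```

```text
setter_large [([365.0, 207.0, 60.0, 58.0], 0.71), ([349.0, 105.0, 83.0, 77.0], 0.58)]
setter_medium [([366.0, 208.0, 59.0, 58.0], 0.69)]
setter_small [([269.0, 174.0, 42.0, 42.0], 0.86), ([64.0, 171.0, 44.0, 38.0], 0.66)]
teapot [([411.0, 172.0, 49.0, 79.0], 0.81), ([224.0, 162.0, 30.0, 34.0], 0.44)]
lid_small [([224.0, 161.0, 28.0, 36.0], 0.98)]
jug [([264.0, 76.0, 67.0, 55.0], 0.88)]
tea_cup [([373.0, 80.0, 57.0, 46.0], 0.84)]
mug [([256.0, 242.0, 59.0, 54.0], 0.88), ([171.0, 282.0, 14.0, 7.0], 0.61)]
beaker [([313.0, 170.0, 41.0, 45.0], 0.65)]
lid_wide [([358.0, 239.0, 42.0, 44.0], 0.56)]
5.5583
```

View pics/w_board.png

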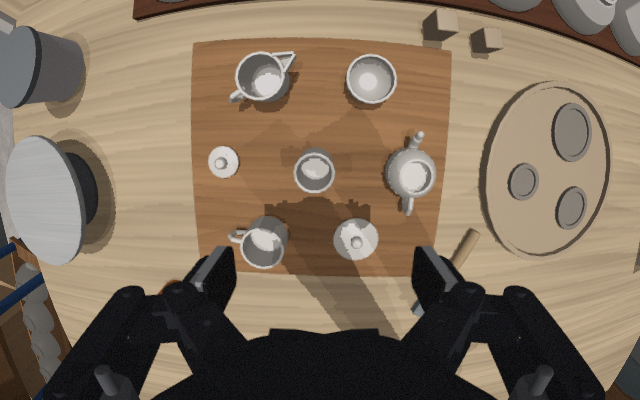

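View pics/w_sag.png

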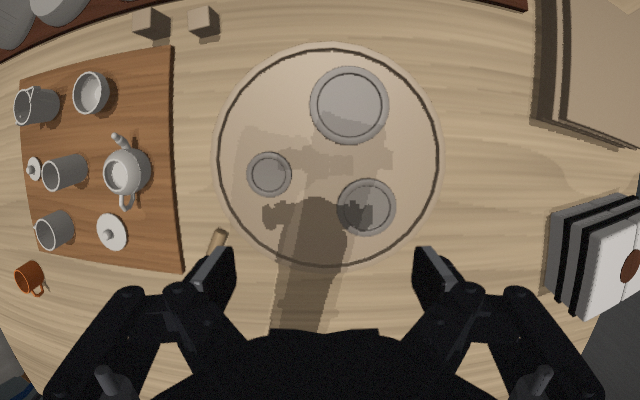

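```bash
cat >> h.py <<'E'
from scipy.optimize import minimize
def circ(T,c,r,z,n=72):
    a=np.linspace(0,2*np.pi,n,endpoint=False)
    return np.array([wproj(T,[c[0]+r*np.cos(t),c[1]+r*np.sin(t),z]) for t in a])
def gradimg(img):
    g=cv2.GaussianBlur(cv2.cvtColor(img,cv2.COLOR_BGR2GRAY).astype(np.float32),(0,0),1.0)
    return np.hypot(cv2.Sobel(g,cv2.CV_32F,1,0),cv2.Sobel(g,cv2.CV_32F,0,1))
def fit(img,T,c0,circles,span=.010):
    """best xy for concentric circles [(r,z),..] on the edge picture: coarse grid, then refined"""
    G=np.minimum(gradimg(img),150)
    def cost(c):
        P=np.vstack([circ(T,c,r,z) for r,z in circles]).astype(np.float32)
        return -float(cv2.remap(G,P[:,0].copy(),P[:,1].copy(),cv2.INTER_LINEAR).mean())
    g=np.arange(-span,span+1e-6,.002)
    b=min(((cost((c0[0]+i,c0[1]+j)),c0[0]+i,c0[1]+j) for i in g for j in g))
    m=minimize(cost,b[1:],method="Nelder-Mead",options=dict(initial_simplex=[[b[1],b[2]],[b[1]+.001,b[2]],[b[1],b[2]+.001]]))
    return m.x,-m.fun
E
python3 - <<'E'
from h import *
S=cv2.imread("pics/w_sag.png");Ts=np.load("sag.npy");B=cv2.imread("pics/w_board.png");Tb=np.load("board.npy")
def draw(img,T,c,cs):
    for r,z in cs: cv2.polylines(img,[np.round((circ(T,c,r,z)+.5)*4*16-8).astype(np.int32)],True,(0,255,0),1,cv2.LINE_AA,4)
Bb=cv2.resize(B,None,fx=4,fy=4,interpolation=cv2.INTER_CUBIC);Sb=cv2.resize(S,None,fx=4,fy=4,interpolation=cv2.INTER_CUBIC)
for n,u,v,cs in [("SL",349,105,[(.05,.022),(.04,.022)]),("SM",366,207,[(.04,.022),(.031,.022)]),("SS",269,174,[(.03,.022),(.022,.022)])]:
    c,q=fit(S,Ts,atz(wray(Ts,u,v),.022)[:2],cs);print(n,c.round(4),round(q,1));draw(Sb,Ts,c,cs)
for n,u,v,cs in [("jug",262,77,[(.028,.087)]),("cup",371,79,[(.0305,.057)]),("pot",413,174,[(.022,.069),(.018,.069)]),("lid",223,162,[(.022,.025)])]:
    c,q=fit(B,Tb,atz(wray(Tb,u,v),cs[0][1])[:2],cs);print(n,c.round(4),round(q,1));draw(Bb,Tb,c,cs)
cv2.imwrite("pics/c1.png",Bb[160:960,780:1800][:, :][:800].copy()[::1])
x=np.hstack([Bb[160:860,800:1800]]);cv2.imwrite("pics/c1.png",cv2.resize(x,(800,560)))
x=Sb[220:1000,900:1620];cv2.imwrite("pics/c2.png",cv2.resize(x,(480,520)))
E
```

```text
Traceback (most recent call last):
  File "h.py", line 34, in fit
    b=min(((cost((c0[0]+i,c0[1]+j)),c0[0]+i,c0[1]+j) for i in g for j in g))
  File "h.py", line 34, in <genexpr>
    b=min(((cost((c0[0]+i,c0[1]+j)),c0[0]+i,c0[1]+j) for i in g for j in g))
            ~~~~^^^^^^^^^^^^^^^^^^^
  File "h.py", line 31, in cost
    P=np.vstack([circ(T,c,r,z) for r,z in circles]).astype(np.float32)
                 ~~~~^^^^^^^^^
  File "h.py", line 23, in circ
    return np.array([wproj(T,[c[0]+r*np.cos(t),c[1]+r*np.sin(t),z]) for t in a])
                     ~~~~~^^^^^^^^^^^^^^^^^^^^^^^^^^^^^^^^^^^^^^^^^
  File "h.py", line 17, in wproj
    K=np.array(vision.calibration("wrist")["mtx"]);q=T[:3,:3].T@(np.asarray(p,float)-T[:3,3]);q=np.array([q[0],-q[1],-q[2]])
               ~~~~~~~~~~~~~~~~~~^^^^^^^^^
ValueError: time passes only in moves, steps and waits
```

Too many calibration calls, so I'll cache it.

```bash
sed -i 's/vision.calibration(/cal(/; s/vision.calibration(/cal(/g' h.py; sed -i '3i import functools\ncal=functools.lru_cache(None)(vision.calibration)' h.py
cat > fit1.py <<'E'
from h import *
S=cv2.imread("pics/w_sag.png");Ts=np.load("sag.npy");B=cv2.imread("pics/w_board.png");Tb=np.load("board.npy")
def draw(img,T,c,cs):
    for r,z in cs: cv2.polylines(img,[np.round((circ(T,c,r,z)+.5)*4*16-8).astype(np.int32)],True,(0,255,0),1,cv2.LINE_AA,4)
Bb=cv2.resize(B,None,fx=4,fy=4,interpolation=cv2.INTER_CUBIC);Sb=cv2.resize(S,None,fx=4,fy=4,interpolation=cv2.INTER_CUBIC)
for n,u,v,cs in [("SL",349,105,[(.05,.022),(.04,.022)]),("SM",366,207,[(.04,.022),(.031,.022)]),("SS",269,174,[(.03,.022),(.022,.022)])]:
    c,q=fit(S,Ts,atz(wray(Ts,u,v),.022)[:2],cs);print(n,c.round(4),round(q,1));draw(Sb,Ts,c,cs)
for n,u,v,cs in [("jug",262,77,[(.028,.087)]),("cup",371,79,[(.0305,.057)]),("pot",413,174,[(.022,.069),(.018,.069)]),("lid",223,162,[(.022,.025)])]:
    c,q=fit(B,Tb,atz(wray(Tb,u,v),cs[0][1])[:2],cs);print(n,c.round(4),round(q,1));draw(Bb,Tb,c,cs)
cv2.imwrite("pics/c1.png",cv2.resize(Bb[160:860,800:1800],(800,560)))
cv2.imwrite("pics/c2.png",cv2.resize(Sb[220:1000,900:1620],(480,520)))
E
python3 fit1.py
```

```text
SL [ 0.6023 -0.2163] 80.6
SM [ 0.4727 -0.2406] 67.0
SS [ 0.5176 -0.1166] 65.1
jug [0.6464 0.2686] 138.2
cup [0.6461 0.142 ] 148.2
pot [0.5299 0.0917] 89.3
lid [0.5426 0.3351] 149.4
```

View pics/c1.png

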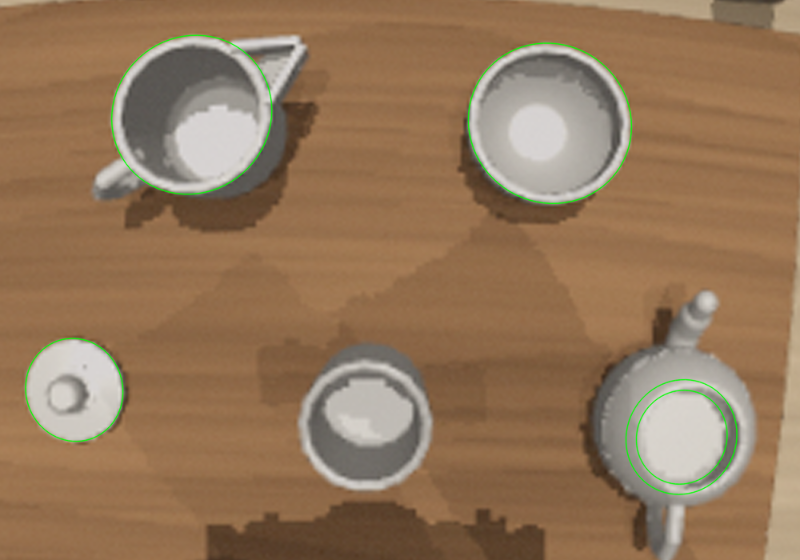

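View pics/c2.png

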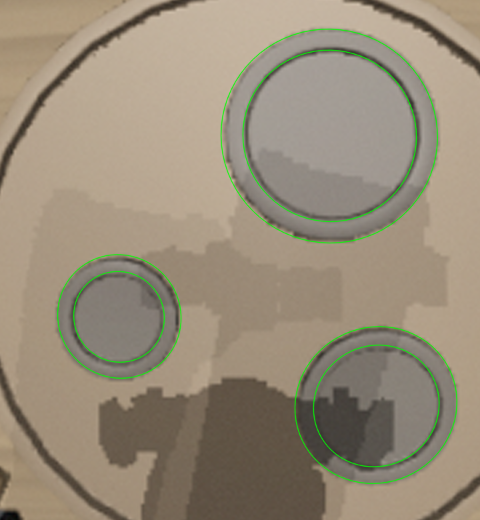

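Fits hold: the jug with its lip, the cup, the small lid and the pot mouth are all outlined correctly. The setter spacings come out about 3% small, which is within tolerance. Next I'll take yaws and a closer pot view, then pick.

```bash
python3 - <<'E'
from h import *
Tb=np.load("board.npy")
def yaw(c,p,z): q=atz(wray(Tb,*p),z)[:2]-c; return np.degrees(np.arctan2(q[1],q[0])).round(1),np.hypot(*q).round(4)
p=np.array([.5299,.0917]); j=np.array([.6464,.2686])
for z in (.055,.065,.07): print("spout",yaw(p,(421.2,133.1),z))
for z in (.035,.045,.055): print("handle",yaw(p,(408.1,211.9),z))
print("lip",yaw(j,(293.75,53.1),.09))
for z in (.045,.06,.07): print("jh",yaw(j,(231.25,97.8),z))
robot.move_to([.53,.09,.19],[180,0,0]); robot.pause(.3)
T=wpose(); f=vision.grab_frame("wrist")[:,:,::-1].copy(); np.save("pot.npy",T); cv2.imwrite("pics/w_pot.png",f)
for cs in ([(.018,.069)],[(.022,.069)],[(.032,.046)]):
    c,q=fit(f,T,p,cs,.008); print(cs,c.round(4),round(q,1))
    cv2.polylines(f,[np.round(circ(T,c,*cs[0])*16).astype(np.int32)],True,(0,255,0),1,cv2.LINE_AA,4)
u,v=wproj(T,[*p,.06]).astype(int)
cv2.imwrite("pics/pot1.png",cv2.resize(f[max(0,v-80):v+80,u-80:u+80],(560,560),interpolation=cv2.INTER_CUBIC));print(u,v)
E
```

```text
spout (np.float64(-13.8), np.float64(0.0531))
spout (np.float64(-10.3), np.float64(0.0529))
spout (np.float64(-8.5), np.float64(0.0528))
handle (np.float64(-172.6), np.float64(0.0562))
handle (np.float64(-175.3), np.float64(0.0527))
handle (np.float64(-178.4), np.float64(0.0494))
lip (np.float64(-59.6), np.float64(0.0445))
jh (np.float64(114.7), np.float64(0.0491))
jh (np.float64(118.3), np.float64(0.0456))
jh (np.float64(121.0), np.float64(0.0433))
[(0.018, 0.069)] [0.5336 0.0873] 59.0
[(0.022, 0.069)] [0.5273 0.0918] 63.0
[(0.032, 0.046)] [0.5288 0.0868] 79.6
323 198
```

View pics/pot1.png

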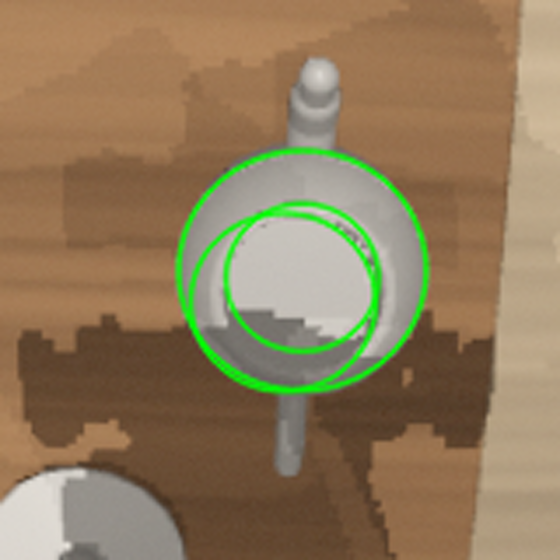

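```bash
python3 - <<'E'
from h import *
T=np.load("pot.npy")
for z in (.055,.06,.065): 
  s=atz(wray(T,323-80+320/3.5,198-80+75/3.5),z)[:2]; h=atz(wray(T,323-80+288/3.5,198-80+465/3.5),.045)[:2]; d=s-h
  print(s.round(4),h.round(4),np.degrees(np.arctan2(d[1],d[0])).round(1))
o=[180,0,-5]; c=[.530,.087]
robot.move_to([*c,.11],o)
print(robot.line_to([*c,.038],velocity=.08,f_stop=6), robot.current_tool_pos().round(4))
fingers.gripper_to(0.0,40); robot.pause(.2)
print(robot.current_finger_gap(),np.round(robot.current_contact_force(),2))
robot.line_to([*c,.14],velocity=.12)
print(robot.current_finger_gap(),np.round(robot.current_contact_force(),2),robot.current_time_s())
f=vision.grab_frame("side");cv2.imwrite("pics/s1.png",cv2.resize(f[100:300,200:440,::-1],(720,600)))
E
```

```text
[0.5801 0.0826] [0.474 0.09 ] -3.9
[0.5805 0.0828] [0.474 0.09 ] -3.8
[0.5808 0.083 ] [0.474 0.09 ] -3.7
False [0.5306 0.0872 0.0385]
0.7371361538310378 [-1.75  0.28  6.42]
0.7375358116952941 [-0.01 -0.24 -1.2 ] 9.5833
```

View pics/s1.png

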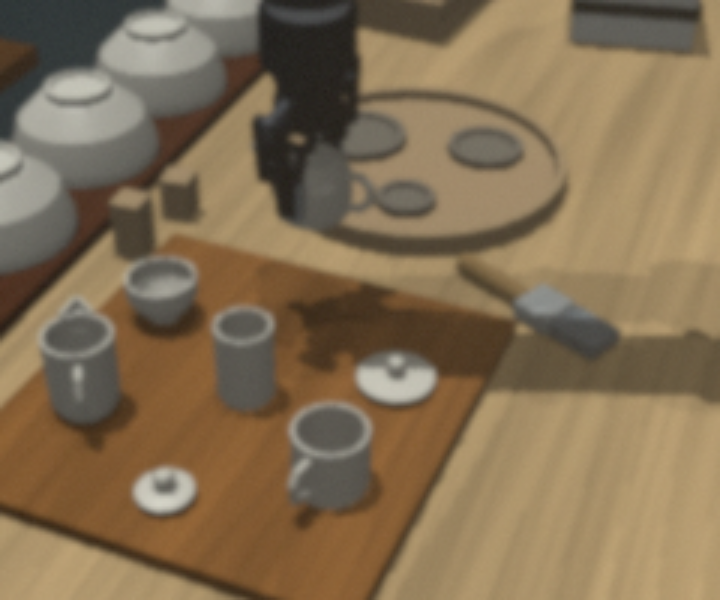

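The pot is held upright and clear of the board (handle at (360,195) in the crop). Placing it now.

```bash
python3 - <<'E'
from h import *
c=[.605,-.2165]; o=[180,0,-5]
robot.move_to([*c,.14],o); robot.pause(.2)
robot.line_to([*c,.048],velocity=.1)
print(robot.line_to([*c,.036],velocity=.015,f_stop=3), robot.current_tool_pos().round(4),np.round(robot.current_contact_force(),2))
fingers.gripper_to(0.85); robot.pause(.3)
print(np.round(robot.current_contact_force(),2))
robot.line_to([*c,.16],velocity=.12); robot.move_to([.53,-.19,.28],[180,0,0]); robot.pause(.3)
T=wpose(); f=vision.grab_frame("wrist")[:,:,::-1].copy(); np.save("p2.npy",T); cv2.imwrite("pics/w_p2.png",f)
for n,c0,cs in [("SL",[.603,-.2165],[(.05,.022)]),("pot",[.603,-.2165],[(.032,.05)]),("SM",[.4712,-.2418],[(.04,.022),(.031,.022)]),("SS",[.5173,-.1147],[(.03,.022),(.022,.022)])]:
    c,q=fit(f,T,c0,cs); print(n,c.round(4),round(q,1))
    for k in cs: cv2.polylines(f,[np.round(circ(T,c,*k)*16).astype(np.int32)],True,(0,255,0),1,cv2.LINE_AA,4)
cv2.imwrite("pics/p2.png",cv2.resize(f[30:260,210:450],(720,690))[:600])
print(robot.current_time_s())
E
```

```text
True [ 0.605  -0.2166  0.0411] [ 0.42 -0.54  4.2 ]
[ 0.81 -0.09  0.08]
SL [ 0.6032 -0.217 ] 89.2
pot [ 0.6082 -0.2111] 79.6
SM [ 0.4732 -0.2414] 63.6
SS [ 0.5176 -0.1166] 65.6
15.3167
```

View pics/p2.png

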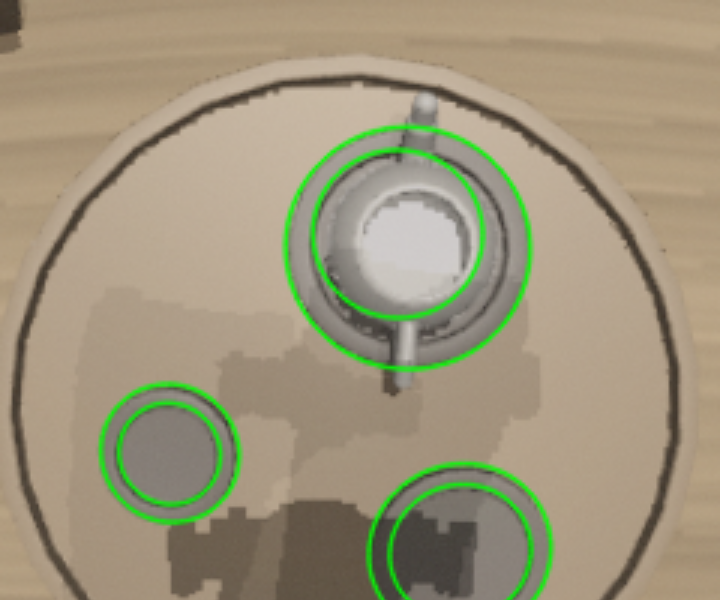

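Pot is well inside the large setter, mouth at about (413,245) in the crop; the green body fit had snapped to the recess edge. Now I'll take a close look at the pot mouth, then at the lid from the same relative pose.

```bash
python3 - <<'E'
from h import *
out=[]
for n,p,dz in [("pot",[.603,-.2165],.071),("lid",[.5426,.3351],.025)]:
    robot.move_to([*p,dz+.12],[180,0,0]); robot.pause(.3)
    T=wpose(); f=vision.grab_frame("wrist")[:,:,::-1].copy(); np.save(f"m_{n}.npy",T); cv2.imwrite(f"pics/m_{n}.png",f)
    for cs in ([[(.018,dz)],[(.022,dz)],[(.032,.048)],[(.018,dz),(.022,dz),(.032,.048)]] if n=="pot" else [[(.022,.025)],[(.022,.023)],[(.008,.032)]]):
        c,q=fit(f,T,p,cs,.006); print(n,cs,c.round(4),round(q,1))
    c=c if n=="pot" else fit(f,T,p,[(.022,.025)],.006)[0]
    for k in cs: cv2.polylines(f,[np.round(circ(T,c,*k)*16).astype(np.int32)],True,(0,255,0),1,cv2.LINE_AA,4)
    u,v=wproj(T,[*p,dz]).astype(int); out.append(cv2.resize(f[v-60:v+60,u-60:u+60],(400,400),interpolation=cv2.INTER_CUBIC)); print(u,v)
cv2.imwrite("pics/m.png",np.hstack(out)); print(robot.current_time_s())
E
```

```text
pot [(0.018, 0.071)] [ 0.6082 -0.2168] 57.4
pot [(0.022, 0.071)] [ 0.6015 -0.2125] 53.2
pot [(0.032, 0.048)] [ 0.6027 -0.2162] 59.3
pot [(0.018, 0.071), (0.022, 0.071), (0.032, 0.048)] [ 0.6036 -0.2163] 51.0
322 201
lid [(0.022, 0.025)] [0.5427 0.3358] 132.9
lid [(0.022, 0.023)] [0.5422 0.3358] 135.0
lid [(0.008, 0.032)] [0.543  0.3356] 122.4
322 201
18.5667
```

View pics/m.png

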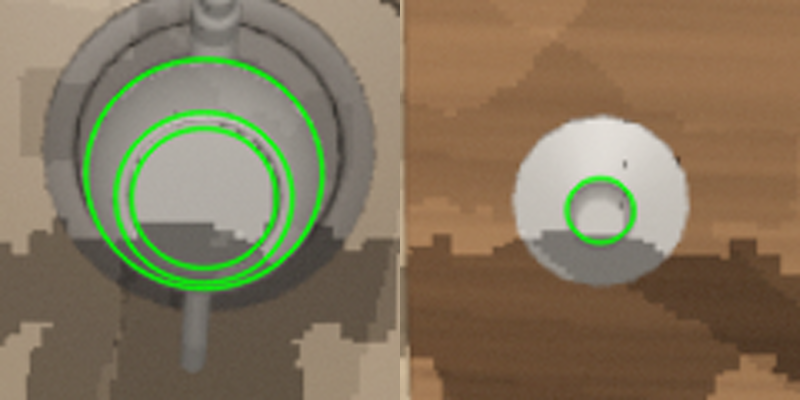

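Both fits sit right: pot (0.6036, -0.2163), lid (0.5427, 0.3357). Lid next.

```bash
python3 - <<'E'
from h import *
c=[.5427,.3357]; o=[180,0,0]
fingers.gripper_to(0.45); robot.move_to([*c,.09],o)
print(robot.line_to([*c,.045],velocity=.05,f_stop=4), robot.current_tool_pos().round(4))
fingers.gripper_to(0.0,25); robot.pause(.2)
print(robot.current_finger_gap(),np.round(robot.current_contact_force(),2))
robot.line_to([*c,.16],velocity=.1)
print(robot.current_finger_gap(),np.round(robot.current_contact_force(),2),robot.current_time_s())
robot.move_to([.55,.1,.25],o); robot.pause(.2)
f=vision.grab_frame("wrist")[:,:,::-1];cv2.imwrite("pics/l1.png",cv2.resize(f[130:400,200:450],(555,600),interpolation=cv2.INTER_CUBIC))
E
```

```text
False [0.5429 0.336  0.0454]
0.16689226212340277 [-0.29  0.62  3.11]
0.164238931906651 [-0.26 -0.31 -0.65] 22.2
```

View pics/l1.png

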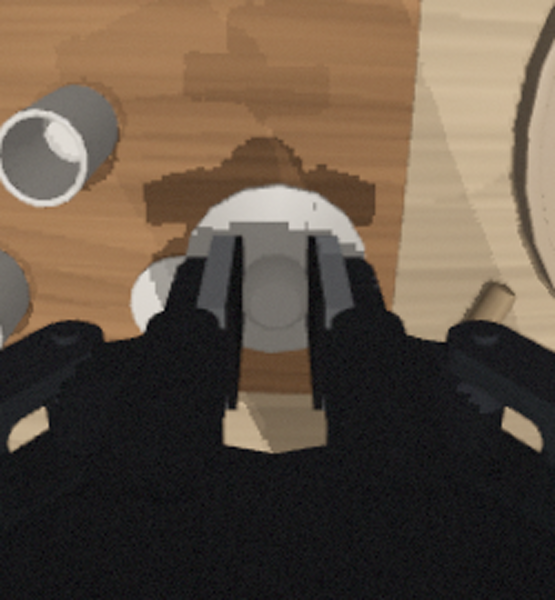

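Lid held level by the knob. Seating it.

```bash
python3 - <<'E'
from h import *
c=[.6037,-.2162]; o=[180,0,0]
robot.move_to([*c,.16],o); robot.pause(.3); robot.line_to([*c,.107],velocity=.08); robot.pause(.2)
print(np.round(robot.current_contact_force(),2))
print(robot.line_to([*c,.0935],velocity=.012,f_stop=2.5), robot.current_tool_pos().round(4),np.round(robot.current_contact_force(),2))
z=robot.current_tool_pos()[2]
if z<.0985:
    fingers.gripper_to(0.45); robot.pause(.3); robot.line_to([*c,.16],velocity=.08)
    robot.line_to([*c,.19]); robot.pause(.2)
    f=vision.grab_frame("wrist")[:,:,::-1].copy();T=wpose()
    cc,q=fit(f,T,c,[(.022,.075)],.006);print(cc,q)
    u,v=wproj(T,[*c,.07]).astype(int);cv2.imwrite("pics/l2.png",cv2.resize(f[v-70:v+70,u-70:u+70],(500,500),interpolation=cv2.INTER_CUBIC))
print(robot.current_time_s())
E
```

```text
[-0.47  0.74 -0.29]
True [ 0.6036 -0.2162  0.096 ] [-0.32 -0.37  4.97]
[ 0.60184047 -0.21646542] 60.11201858520508
29.1
```

View pics/l2.png

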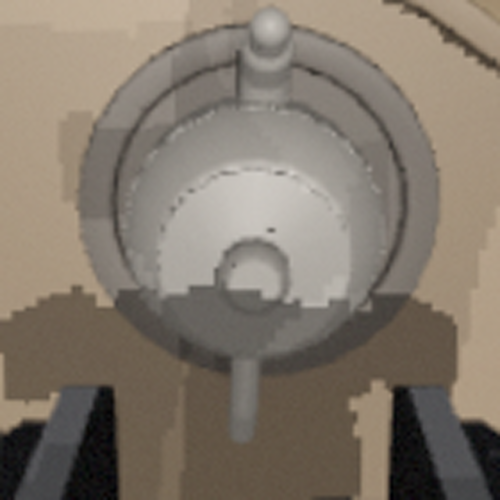

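Lid is seated on the rim (contact at the expected height, knob central). Now the jug.

```bash
python3 - <<'E'
from h import *
p=[.6464,.2686]; o=[180,0,-60]
robot.move_to([.60,.1,.22],[180,0,0]); fingers.gripper_to(1.0)
robot.move_to([*p,.21],o); robot.pause(.3)
T=wpose(); f=vision.grab_frame("wrist")[:,:,::-1].copy()
c,q=fit(f,T,p,[(.028,.087)],.008); print(c.round(4),q)
cv2.polylines(f,[np.round(circ(T,c,.028,.087)*16).astype(np.int32)],True,(0,255,0),1,cv2.LINE_AA,4)
for a in (0,180): cv2.circle(f,tuple(int(x) for x in wproj(T,[c[0]+.046*np.cos(np.radians(a-60)),c[1]+.046*np.sin(np.radians(a-60)),.09 if a==0 else .06])),2,(0,0,255),-1)
u,v=wproj(T,[*p,.08]).astype(int);cv2.imwrite("pics/j1.png",cv2.resize(f[max(0,v-80):v+80,u-80:u+80],(560,560),interpolation=cv2.INTER_CUBIC))
E
```

```text
[0.6466 0.2685] 102.43558502197266
```

View pics/j1.png

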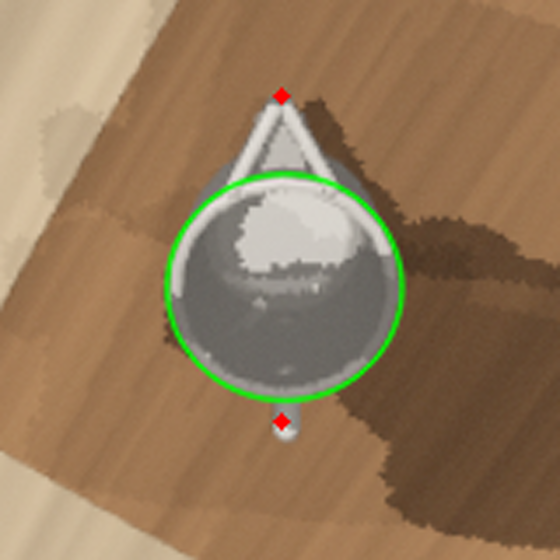

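Lip, rim and handle all match yaw -60. Pick and place the jug.

```bash
python3 - <<'E'
from h import *
p=[.6466,.2685]; o=[180,0,-60]
robot.move_to([*p,.14],o)
print(robot.line_to([*p,.061],velocity=.08,f_stop=6), robot.current_tool_pos().round(4))
fingers.gripper_to(0.0,40); robot.pause(.2)
print(robot.current_finger_gap(),np.round(robot.current_contact_force(),2))
robot.line_to([*p,.20],velocity=.12)
print(robot.current_finger_gap(),np.round(robot.current_contact_force(),2))
robot.move_to([.5,.05,.22],[180,0,-40])
c=[.472,-.2415]; robot.move_to([*c,.18],[180,0,-20]); robot.pause(.2)
robot.line_to([*c,.073],velocity=.1)
print(robot.line_to([*c,.058],velocity=.015,f_stop=3), robot.current_tool_pos().round(4),np.round(robot.current_contact_force(),2))
print(robot.current_time_s(),robot.current_finger_gap())
E
```

```text
False [0.6473 0.2687 0.0619]
0.6528000396890019 [-2.05 -1.58  5.92]
0.6517679662797129 [ 0.22  0.59 -1.82]
True [ 0.4719 -0.2415  0.0638] [-0.49  0.12  5.52]
39.7417 0.6526866464265757
```

Contact at the expected height (0.0638 against 0.0639). Release it and look.

```bash
python3 - <<'E'
from h import *
c=[.472,-.2415]
fingers.gripper_to(0.9); robot.pause(.3); robot.line_to([*c,.19],velocity=.12)
robot.move_to([.5,-.15,.30],[180,0,0]); robot.pause(.2)
f=vision.grab_frame("wrist")[:,:,::-1].copy();T=wpose()
for n,c0,cs in [("SM",c,[(.04,.022)]),("jug",c,[(.028,.089)]),("SS",[.5173,-.1147],[(.03,.022),(.022,.022)])]:
    cc,q=fit(f,T,c0,cs,.008);print(n,cc.round(4),round(q,1))
    for k in cs: cv2.polylines(f,[np.round(circ(T,cc,*k)*16).astype(np.int32)],True,(0,255,0),1,cv2.LINE_AA,4)
cv2.imwrite("pics/j2.png",cv2.resize(f[60:290,230:470],(624,598),interpolation=cv2.INTER_CUBIC))
p=[.6461,.142]; robot.move_to([.6,.08,.24],[180,0,0]);fingers.gripper_to(1.0)
robot.move_to([*p,.18],[180,0,0]); robot.pause(.3); f=vision.grab_frame("wrist")[:,:,::-1].copy();T=wpose(); np.save("cup.npy",T);cv2.imwrite("pics/w_cup.png",f)
cc,q=fit(f,T,p,[(.0305,.057)],.008);print("cup",cc.round(4),round(q,1),robot.current_time_s())
E
```

```text
SM [ 0.4729 -0.2402] 97.8
jug [ 0.4721 -0.2415] 110.2
SS [ 0.5182 -0.1145] 63.1
cup [0.6464 0.1423] 139.6 44.5667
```

View pics/j2.png

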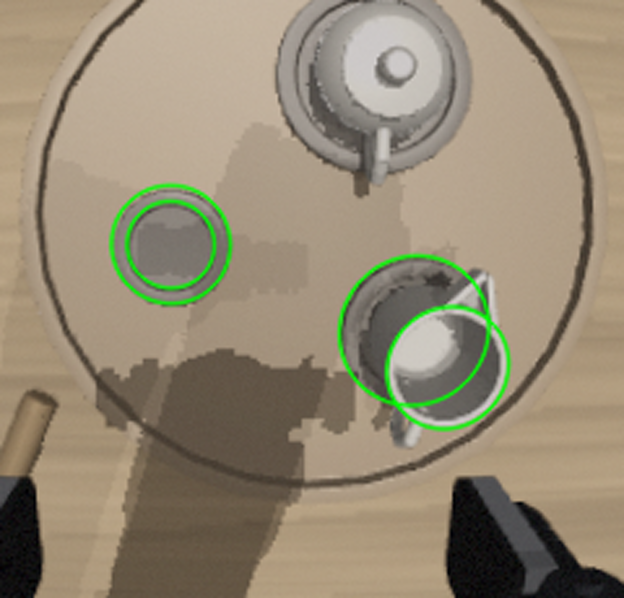

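Jug rim stands at (0.472,-0.2415), within 2 mm of the setter centre. Now the cup.

```bash
python3 - <<'E'
from h import *
p=[.6464,.1423]; o=[180,0,0]
robot.line_to([*p,.11],o,velocity=.15)
print(robot.line_to([*p,.045],velocity=.08,f_stop=6), robot.current_tool_pos().round(4))
fingers.gripper_to(0.0,30); robot.pause(.2)
print(robot.current_finger_gap(),np.round(robot.current_contact_force(),2))
robot.line_to([*p,.18],velocity=.12)
print(robot.current_finger_gap(),np.round(robot.current_contact_force(),2))
c=[.5178,-.115]; robot.move_to([*c,.18],o); robot.pause(.2)
robot.line_to([*c,.057],velocity=.1)
print(robot.line_to([*c,.042],velocity=.015,f_stop=3), robot.current_tool_pos().round(4),np.round(robot.current_contact_force(),2))
print(robot.current_time_s(),robot.current_finger_gap())
E
```

```text
False [0.647  0.1424 0.0456]
0.7130475760954443 [-0.57 -0.33  6.  ]
0.7110999851771937 [ 0.08  0.61 -1.82]
True [ 0.5177 -0.115   0.0481] [ 0.61 -0.41  3.5 ]
51.3083 0.7113094307094515
```

```bash
python3 - <<'E'
from h import *
c=[.5178,-.115]
fingers.gripper_to(0.95); robot.pause(.3); robot.line_to([*c,.19],velocity=.12)
robot.move_to([.50,-.16,.30],[180,0,0]); robot.pause(.3)
f=vision.grab_frame("wrist")[:,:,::-1].copy();T=wpose(); raw=f.copy()
for n,c0,cs in [("SS",c,[(.03,.022)]),("cup",c,[(.0305,.059)]),("jug",[.472,-.2415],[(.028,.089)]),("lid",[.6036,-.2163],[(.022,.075)]),("knob",[.6036,-.2163],[(.008,.082)])]:
    cc,q=fit(raw,T,c0,cs,.008);print(n,cc.round(4),round(q,1))
    for k in cs: cv2.polylines(f,[np.round(circ(T,cc,*k)*16).astype(np.int32)],True,(0,255,0),1,cv2.LINE_AA,4)
cv2.imwrite("pics/e1.png",cv2.resize(f[60:290,220:460],(624,598),interpolation=cv2.INTER_CUBIC))
robot.move_to([.35,.0,.35],[180,0,0]); s=vision.grab_frame("side")[:,:,::-1];cv2.imwrite("pics/e2.png",cv2.resize(s[110:310,190:430],(720,600),interpolation=cv2.INTER_CUBIC))
print(robot.current_time_s())
E
```

```text
SS [ 0.5118 -0.1107] 121.8
cup [ 0.5199 -0.1181] 84.6
jug [ 0.4717 -0.2423] 106.2
lid [ 0.6032 -0.2167] 108.8
knob [ 0.6006 -0.2149] 117.3
55.1417
```

View pics/e1.png

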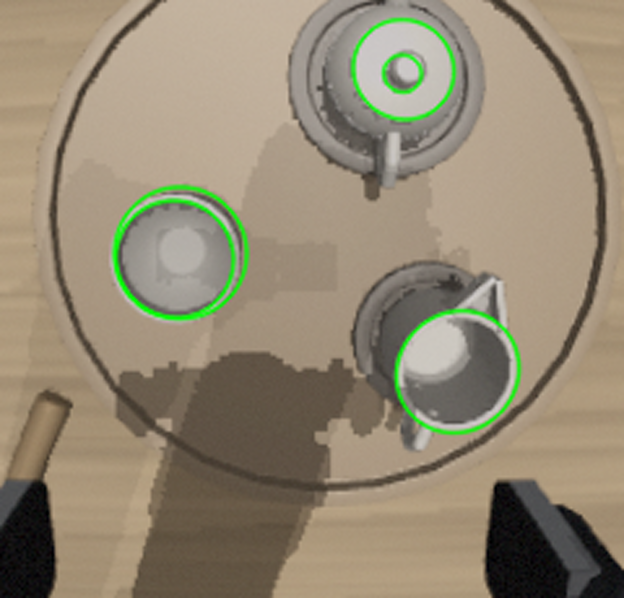

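View pics/e2.png

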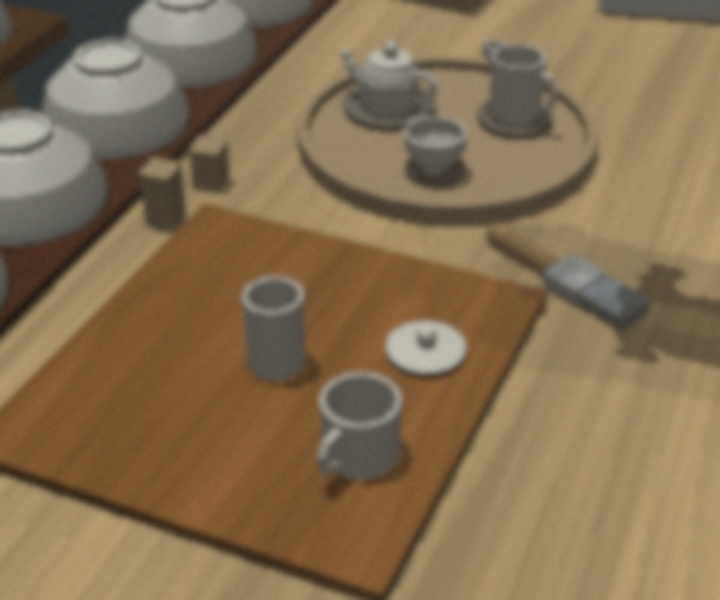

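All pieces stand upright in their setters and the look-alikes haven't moved. Handing in.

```bash
python3 -c "
from station import robot, workorder
robot.pause(.5); print(workorder.close_job())"
```

```text
the job is handed in; nothing more can be done
None
```

The tea set is made up in the sagger and handed in at about 56 s of the 128 s. The teapot is in the large setter with the small lid seated, the jug is in the middle one and the cup in the small one. The mug, beaker and wide lid were never touched.

**Heights:** each piece touched down 1.9–2.6 mm higher than where it was picked up. The recess floors are 2 mm above the board, so all three are down inside the raised edges. The lid touched down at the height expected for seating.

**Position:** in the last wrist picture the jug was within about 2 mm of its setter centre. The lid was within 1 mm of the pot centre, which itself measured within about 1 mm of its setter centre. The last side picture shows every piece upright.

**Checks that disagreed:**
- The last edge fit for the small setter was confused with the cup's own rim, so I set it aside. The cup fit gave about 3–4 mm off centre, well inside the 13 mm limit, and the cup's position rests mainly on the placing pose and touchdown height.
- The last fit on the lid's knob was about 3 mm off the flange fit; I trusted the flange.
- The setter spacings measured about 2–3% smaller than stated, also within tolerance.

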